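# Nest a yellow edge-guard channel over its pair on the cutting board

### The job

Two yellow plastic edge-guard channels lie side by side on the red cutting board, open side up. Pick up the third yellow channel, lying open side down on the steel table, and set it (do not drop it) open side down across the two, so that it straddles their two neighbouring walls, one of its own walls stands fully down in each of them, and it lies level, parallel to them and with its ends roughly in line with theirs. Do not shove the pair about, and leave the blue channel alone.

Things in the scene. Friction and masses are not known exactly. Their poses are not given: they have to be found in the camera images.
- loose_channel_center (a point): Third yellow U-channel, open side DOWN on the steel table (z = 0). All channels: 140 mm long (own x), 60 wide over the walls (own y), 40 high (own z, up); web and walls 4 mm thick, ends open, stiff, 0.1-0.2 kg. Point: centre of the 140 x 60 x 40 envelope, 20 mm over its underside. Grip it from above across its 60 mm width. Nested, it stands on the pair's webs.
- right_channel_center (a point): Right-hand (-y) one of two loose yellow channels, open side UP on the red board (fixed, 250 x 210 x 15 mm thick). Same size; point: envelope centre, 20 mm over the board. The left one is 70 mm along +y (10 mm gap). The nested channel's centre is 4 mm above this one's, best half-way between the two; 31 mm stays free beside each of its walls for a finger.
- left_channel_center (a point): Left-hand one of the two open-up yellow channels on the red board, about 70 mm along +y of the right-hand one and nearly parallel to it. Same size and axes; the point is the centre of its envelope.
- blue_channel_center (a point): The blue channel, a bystander of the same shape and size, also lying open side down on the steel table; the point is the centre of its envelope. Leave it alone.
Not all that is in view belongs to the job. What is shaped like the part that bears loose_channel_center but turquoise is not meant.

How it is judged (in metres and radians):
At the end, for the whole second after the job is handed in: The third yellow channel rests open side down, one wall in each open-up channel: centre at most 10 mm above theirs (4 when seated), 12 to 58 mm sideways from each, between them; ends within 25 mm; parallel within 0.2 rad; all three level within 0.09 rad; at rest (z of loose_channel_center in the frame of right_channel_center between -0.002 and 0.01 m and z of loose_channel_center in the frame of left_channel_center between -0.002 and 0.01 m and y of loose_channel_center in the frame of right_channel_center between 0.012 and 0.058 m and y of loose_channel_center in the frame of left_channel_center between -0.058 and -0.012 m and x of loose_channel_center in the frame of right_channel_center between -0.025 and 0.025 m and x of loose_channel_center in the frame of left_channel_center between -0.025 and 0.025 m and angle between the x axis of loose_channel_center and the x axis of right_channel_center, either way round below 0.2 rad and angle between the x axis of loose_channel_center and the x axis of left_channel_center, either way round below 0.2 rad and angle between each of loose_channel_center, right_channel_center, left_channel_center's own z axis and vertical below 0.09 rad and linear speed of loose_channel below 0.02 m/s); the robot touches nothing.
It fails at once if the blue channel is moved by more than 30 mm (distance of blue_channel_center from where it was at the start of the episode above 0.03 m).
It fails at once if one of the open-up pair is shoved by more than 40 mm (distance of any of right_channel_center, left_channel_center from where it was at the start of the episode above 0.04 m).
It fails at once if the loose channel is dropped (falls faster than 0.6 m/s while not held) (linear speed of loose_channel above 0.6 m/s and contact force between the fingers and loose_channel below 0.1 N).
It also fails if it takes over 38 s, if anything falls off the work surface, if the arm or the gripper's body presses on something with over 40 N, if the wrist force passes 120 N, or if a joint passes its speed limit or range.

### The arm

A 6-joint arm with a two-finger parallel gripper is mounted at the origin on the work surface. World frame = base frame: x ahead of the robot, y to its left, z up, the work surface at z = 0. Lengths are in m, angles in degrees, forces in N, time in s.
With the tool pointing down it reaches from about 0.35 to 0.8 m from the base axis. Payload 7.3 kg.
Tool frame: the origin (TCP) lies midway between the tips of the shut fingers; the grasp point (between the pads) lies 19 mm behind it; z points along the fingers, y is the direction in which the jaws open and shut (so a half turn about z gives the same grasp; the last joint's range is limited). The gripper opens to 85 mm and grips with 20 to 120 N. Pads are 22 mm wide; open, the fingers measure 114 mm over their backs; the gripper's body (76 mm by 85 mm) begins 54 mm behind the grasp point. The pads swing forward as they close: fully open they stand 13 mm farther back than shut.
Start: joints at [-78.724, 19.595, 87.324, -0, 73.075, -8.365], TCP at [0.176, -0.494, 0.231] pointing down, gripper open.
Joint ranges: [-145.02, 145.02], [-44.19, 115.74], [2.07, 154.8], [-57.11, 237.11], [16.16, 152.29], [-177.93, 177.93]. Speed limits (degrees/s): [147.25, 147.25, 180, 180, 180, 180].

### API

Orientations are given as a 3x3 rotation matrix whose columns are the frame's x, y, z axes.
In Python, from station import observe, snapshot, camera_params, hand_in, boxes_of, trace gives the robot as it stands. The module is installed in compiled form; this text tells all that it offers.
- The arm moves only by the tool drive_tool, never from a script. Its argument "commands" is a list of rows, each an object of numbers: "x", "y", "z": the shift along the tool's x, y, z in m; "turn": the turn about the tool's z in degrees. In form: [{"x": .., "y": .., "z": .., "turn": ..}, ...]. A call has 1 to 5 rows; each row is the pose to reach, as a shift and turn from the pose commanded when the call began, along the tool's axes at that moment; what a row does not reach only later rows make up. A row lasts 1/8 s, in which the tool goes at most 62.5 mm and 10.7 degrees, less where a joint would pass 70% of its speed; a pose out of reach is approached as far as the arm can. A call with a gripper value outside its range is refused whole. "claw" is the finger opening in m, from 0 to 0.0854, set as the call begins (left out, the last holds). The fingers move at their own pace and stop on an object; "squeeze" is the grip in N (left out, the last holds). Time passes only in rows, so rows that repeat a pose let the fingers close. It gives the time, the measured TCP pose, the force and the opening at its end, in the units of the state.
- observe(): the state, without advancing time (a new reading comes with each control period).
- snapshot(name): name is "side" or "top"; returns (picture, depth): 384x512x3 uint8, blue, green, red; 384x512 float32, m along the optical axis (not along the pixel's ray), 0 where there is no reading.
- camera_params(name): a dict with "fx", "fy", "cx", "cy" (pixels), "rvec" (rotation vector, rad) and "tvec" (3), from world to camera coordinates, as OpenCV has them. Camera axes: x right, y down, z forward; pixel columns grow to the right and rows downward; lengths in m; the calibration is good to about 2 mm. A picture is of the moment at which its call begins. camera_params takes no time and is no camera call.
- hand_in(): hands the job in, once; it reports no verdict.
Trained networks look in the newest picture that a camera, given by its name, has taken for a name from the list of things; names that differ only in an ending like _2 or _b are one class to them, and where a whole thing is asked for, a point or a joint stands for the part that bears it (a point fixed in the world has none). Each returns a list of dicts, best first, with "score" (0 to 1); they miss things now and then, are a little off and sometimes report something else, mostly with a low value. They report only what shows in the picture. A call takes as long as a camera call. They do not tell look-alikes from the thing itself.
- boxes_of(camera, label): "extent" ([left, top, right, bottom] in pixels, round what is visible of it).
- trace(camera, label): "region" (384x512 bool, what is visible of it) and "extent" ([left, top, right, bottom] in pixels, round what is visible of it).
The state is a dict: "clock": time; "joints": joint angles; "qd": joint speeds; "joint_torque": joint torques, N m; "tcp_pos": TCP position; "tool_rot": TCP orientation; "contact_force": force on the tool from outside, world axes, zero at the start; "wrist_torque": the same for the moment, N m; "width": finger opening in m.
Only numpy, scipy, OpenCV 4.12 (cv2) and the standard library are available. Lean on these libraries where they do the work, as an engineer would, in place of code of your own. Each camera call takes 0.05 s, during which the arm holds its last target.

## Working session

There is one attempt and no reset: what is moved stays moved. The work goes in short steps, Python scripts to look and compute and a tool call to move; the robot and the scene stay as the last step left them, time stands still between calls to the robot, and variables do not carry over. Pictures are saved under pics/ and viewed, and the job is handed in when it is done.

Besides the shell and the picture viewer there is one more tool, called by a JSON object that holds its "fn" and its "kwargs", one argument or row to a line. drive_tool: Moves the arm, as the interface text tells. Its arguments: {"type":"object","properties":{"commands":{"type":"array","items":{"type":"object","properties":{"x":{"type":"number"},"y":{"type":"number"},"z":{"type":"number"},"turn":{"type":"number"}}}},"claw":{"type":"number"},"squeeze":{"type":"number"}},"required":["commands"]}

```bash
mkdir -p pics; cat > h.py <<'E'
import numpy as np, cv2
from station import *
def cam(n):
    p=camera_params(n); R,_=cv2.Rodrigues(np.array(p['rvec'],float)); return p,R,np.array(p['tvec'],float).ravel()
def world(n,depth):
    p,R,t=cam(n); v,u=np.mgrid[0:384,0:512]
    c=np.stack([(u-p['cx'])/p['fx']*depth,(v-p['cy'])/p['fy']*depth,depth],-1)
    return (c-t)@R
E
python3 - <<'E'
from h import *
o=observe(); print(o['clock'],o['tcp_pos'],o['tool_rot'],o['contact_force'],o['width'])
for n in('top','side'):
    im,d=snapshot(n); cv2.imwrite(f'pics/{n}0.png',im); np.save(f'{n}0.npy',d)
    for l in('loose_channel_center','right_channel_center','left_channel_center','blue_channel_center'):
        for r in boxes_of(n,l): print(n,l,r['score'],r['extent'])
E
```

```text
0.0 [ 0.17637571 -0.49405096  0.23063386] [[ 9.41817134e-01  3.36125519e-01 -3.47093492e-04]
 [ 3.36125648e-01 -9.41815925e-01  1.52066166e-03]
 [ 1.84235013e-04 -1.54885223e-03 -9.99998784e-01]] [ 0.20147517 -0.883488    0.56407616] 0.08513363842337676
top loose_channel_center 0.97 [320.4, 265.3, 387.6, 291.7]
top loose_channel_center 0.86 [343.7, 156.9, 378.2, 219.1]
top loose_channel_center 0.67 [293.9, 96.6, 333.7, 155.7]
top right_channel_center 0.87 [145.3, 144.8, 184.6, 205.0]
top blue_channel_center 0.67 [250.4, 179.3, 289.8, 242.4]
side loose_channel_center 0.96 [341.9, 143.7, 388.6, 185.6]
side loose_channel_center 0.89 [273.8, 116.5, 322.5, 157.4]
side loose_channel_center 0.88 [205.3, 118.3, 252.3, 158.5]
side right_channel_center 0.63 [151.1, 212.8, 214.6, 276.1]
side left_channel_center 0.59 [125.9, 232.3, 189.8, 297.0]
side blue_channel_center 0.67 [243.3, 175.2, 302.6, 206.3]
```

View pics/top0.png

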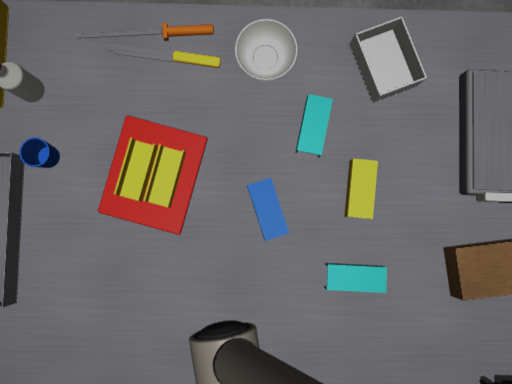

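View pics/side0.png

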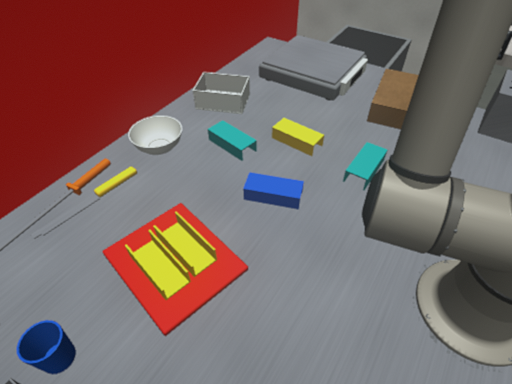

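In the top view, the loose yellow channel is at about (362,189). The open pair is at (136,170) and (166,177) on the red board. Blue is at (268,209), and the turquoise decoys are at (315,125) and (357,279). Next I measure with colour and depth.

```bash
python3 - <<'E'
from h import *
im=cv2.imread('pics/top0.png'); d=np.load('top0.npy'); W=world('top',d)
hsv=cv2.cvtColor(im,cv2.COLOR_BGR2HSV)
def rect(P):
    r=cv2.minAreaRect((P[:,:2]*1000).astype(np.float32)); b=cv2.boxPoints(r)
    e=[b[1]-b[0],b[2]-b[1]]; L=max(e,key=np.linalg.norm)
    return np.array(r[0]).round(1),np.sort(r[1]).round(1),round(np.degrees(np.arctan2(L[1],L[0]))%180,2)
Y=(abs(hsv[...,0].astype(int)-29)<7)&(hsv[...,1]>120)&(hsv[...,2]>60)&(d>0)
B=(abs(hsv[...,0].astype(int)-110)<12)&(hsv[...,1]>120)&(d>0)
v,u=np.mgrid[0:384,0:512]
for nm,m in(('loose',Y&(u>340)&(u<385)&(v>150)&(v<225)),('pair',Y&(u>105)&(u<200)&(v>125)&(v<215)),('blue',B&(u>240)&(u<300)&(v>170))):
    P=W[m]; print(nm,m.sum(),'z pct',np.percentile(P[:,2],[1,10,50,90,99]).round(4))
    z=P[:,2]
    if nm!='pair': P=P[z>0.03]; print(rect(P), P.mean(0))
    else:
        print('all',rect(P)); 
        for a,b in((0.01,0.028),(0.04,0.07)):
            Q=P[(z>a)&(z<b)]; print(a,b,len(Q),rect(Q),Q.mean(0))
        np.save('pair.npy',P)
P=np.load('pair.npy')
web=P[(P[:,2]<0.028)]
# cluster webs
L,c=cv2.kmeans((web[:,:2]).astype(np.float32),2,None,(3,100,1e-6),5,cv2.KMEANS_PP_CENTERS)[1:]
for k in(0,1):
    Q=web[L.ravel()==k]; print('web',len(Q),rect(Q),Q.mean(0).round(4))
big=cv2.resize(im[110:240,90:220],None,fx=4.5,fy=4.5,interpolation=cv2.INTER_CUBIC); cv2.imwrite('pics/pair.png',big)
p,R,t=cam('top'); print('campos',-R.T@t,p['fx'])
E
```

```text
loose 1543 z pct [0.0251 0.037  0.0399 0.0429 0.0454]
(array([ 539. , -270.3]), array([ 61.2, 139.4]), np.float32(175.44)) [ 0.53860423 -0.26982763  0.0399993 ]
pair 3013 z pct [0.0145 0.0171 0.0204 0.054  0.0583]
all (array([563.3, 237.2]), array([131.1, 141.9]), np.float32(166.31))
0.01 0.028 2164 (array([564.3, 241.2]), array([117.6, 141.9]), np.float32(166.36)) [0.56422354 0.2417012  0.01939356]
0.04 0.07 684 (array([563.8, 237.1]), array([131.1, 140.2]), np.float32(166.31)) [0.5631807  0.23824224 0.05178155]
blue 1481 z pct [0.0293 0.0372 0.0401 0.0426 0.0446]
(array([484.3, -46.1]), array([ 59.9, 139.2]), np.float32(19.23)) [ 0.4838649  -0.04581075  0.04000877]
web 1063 (array([571.3, 277. ]), array([ 45., 139.]), np.float32(166.02)) [0.5714 0.2778 0.0194]
web 1101 (array([557.5, 206.4]), array([ 46.6, 138.6]), np.float32(166.2)) [0.5573 0.2069 0.0193]
campos [0.44845108 0.00422227 1.14295703] 463.4946922782567
```

View pics/pair.png

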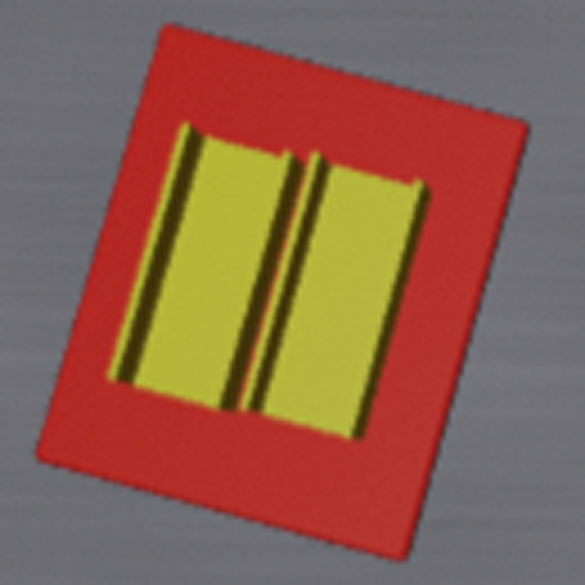

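```bash
cat > go.py <<'E'
import sys
from h import *
def go(x,y,z,yaw):
    o=observe(); R=np.array(o['tool_rot']); d=np.array([x,y,z])-o['tcp_pos']
    cy=np.degrees(np.arctan2(R[1,1],R[0,1])); t=-(yaw-cy); t=(t+180)%360-180
    print('t',round(o['clock'],2),'tcp',np.round(o['tcp_pos'],4),'yaw',cy.round(2),'w',o['width'],'F',np.round(o['contact_force'],1),'tilt',R[:,2].round(4),'j6',o['joints'][5])
    print('shift',(R.T@d).round(4),'turn',t.round(2))
go(*map(float,sys.argv[1:]))
E
python3 go.py .539 -.270 .2 -94.56
```

```text
t 0.5 tcp [ 0.1765 -0.4944  0.2313] yaw -70.36 w 0.08574584137284536 F [-0.  -0.1 -0.5] tilt [ 0. -0. -1.] j6 -8.365322979043839
shift [ 0.4168 -0.0895  0.0313] turn 24.2
```

{"fn": "drive_tool", "kwargs": {
  "commands": [
    {"x": 0.05, "y": -0.011, "z": 0.004, "turn": 5},
    {"x": 0.1, "y": -0.022, "z": 0.008, "turn": 10},
    {"x": 0.15, "y": -0.033, "z": 0.012, "turn": 15},
    {"x": 0.2, "y": -0.044, "z": 0.016, "turn": 20},
    {"x": 0.25, "y": -0.055, "z": 0.02, "turn": 24.2}
  ],
  "claw": 0.0854,
  "squeeze": 40
}}

```text
clock: 1.12
tcp_pos: [0.3948, -0.3577, 0.2113]
tool_rot: [[0.997, -0.082, 0.0], [-0.082, -0.997, -0.001], [0.0, 0.0, -1.0]]
contact_force: [0.5, 0.1, 0.4]
width: 0.0853
```

```bash
python3 go.py .539 -.270 .16 -94.56
```

```text
t 1.12 tcp [ 0.3948 -0.3577  0.2113] yaw -94.71 w 0.08531504199440999 F [0.5 0.1 0.4] tilt [ 3.e-04 -5.e-04 -1.e+00] j6 44.295696016159056
shift [ 0.1365 -0.0992  0.0513] turn -0.15
```

{"fn": "drive_tool", "kwargs": {
  "commands": [
    {"x": 0.034, "y": -0.025, "z": 0.013},
    {"x": 0.068, "y": -0.05, "z": 0.026},
    {"x": 0.102, "y": -0.074, "z": 0.04},
    {"x": 0.1365, "y": -0.099, "z": 0.051},
    {"x": 0.1365, "y": -0.099, "z": 0.051}
  ]
}}

```text
schema error: expected keys x, y, z, turn
```

```bash
python3 go.py .539 -.270 .003 -94.56
```

```text
t 1.12 tcp [ 0.3948 -0.3577  0.2113] yaw -94.71 w 0.08531504199440999 F [0.5 0.1 0.4] tilt [ 3.e-04 -5.e-04 -1.e+00] j6 44.295696016159056
shift [ 0.1364 -0.0993  0.2083] turn -0.15
```

{"fn": "drive_tool", "kwargs": {
  "commands": [
    {"x": 0.034, "y": -0.025, "z": 0.013, "turn": 0},
    {"x": 0.068, "y": -0.05, "z": 0.026, "turn": 0},
    {"x": 0.102, "y": -0.074, "z": 0.04, "turn": 0},
    {"x": 0.1365, "y": -0.099, "z": 0.051, "turn": 0},
    {"x": 0.1365, "y": -0.099, "z": 0.051, "turn": 0}
  ]
}}

```text
clock: 1.75
tcp_pos: [0.5388, -0.2686, 0.1589]
tool_rot: [[0.997, -0.076, -0.001], [-0.076, -0.997, 0.001], [-0.001, -0.001, -1.0]]
contact_force: [-0.3, -0.1, 0.9]
width: 0.0854
```

```bash
python3 go.py .539 -.270 .003 -94.56; python3 - <<'E'
from h import *
for n in('top','side'):
    im,d=snapshot(n); cv2.imwrite(f'pics/{n}1.png',im)
E
```

```text
t 1.75 tcp [ 0.5388 -0.2686  0.1589] yaw -94.35 w 0.08541116585591128 F [-0.3 -0.1  0.9] tilt [-0.0012  0.0014 -1.    ] j6 60.5423091475186
shift [0.0005 0.0016 0.1559] turn 0.21
```

View pics/side1.png

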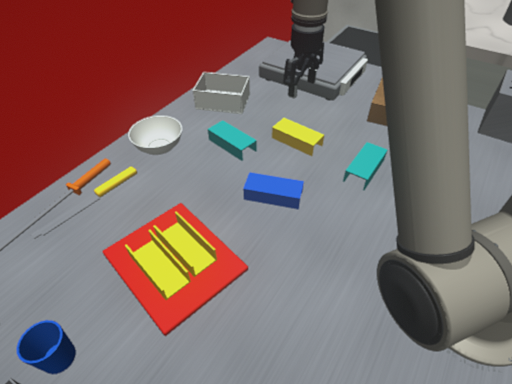

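The yellow channel at (297,134) is undisturbed, and the gripper tips hang above it at about (300,85). I'll check the projection of the TCP before going down.

```bash
python3 - <<'E'
from h import *
p,R,t=cam('side')
for P in ([.5388,-.2686,.1589],[.539,-.270,.04],[.5635,.2372,.055]):
    c=R@np.array(P)+t; print(c[:2]/c[2]*[p['fx'],p['fy']]+[p['cx'],p['cy']])
E
python3 go.py .539 -.270 .003 -94.56
```

```text
[300.99600693  94.51866755]
[297.57552958 130.82977021]
[170.01083827 246.91092385]
t 1.85 tcp [ 0.5372 -0.2707  0.1601] yaw -94.5 w 0.0854745450856662 F [ 0.1 -0.6  0.7] tilt [-8.e-04 -0.e+00 -1.e+00] j6 60.48910058402702
shift [ 0.0018 -0.0008  0.1571] turn 0.06
```

{"fn": "drive_tool", "kwargs": {
  "commands": [
    {"x": 0.001, "y": 0, "z": 0.04, "turn": 0},
    {"x": 0.001, "y": 0, "z": 0.08, "turn": 0},
    {"x": 0.001, "y": 0, "z": 0.11, "turn": 0},
    {"x": 0.001, "y": 0, "z": 0.135, "turn": 0},
    {"x": 0.001, "y": 0, "z": 0.155, "turn": 0}
  ]
}}

```text
clock: 2.48
tcp_pos: [0.5373, -0.2721, 0.0049]
tool_rot: [[0.997, -0.081, -0.0], [-0.081, -0.997, -0.0], [-0.0, 0.0, -1.0]]
contact_force: [0.1, 0.3, -0.3]
width: 0.0857
```

{"fn": "drive_tool", "kwargs": {
  "commands": [
    {"x": 0, "y": 0, "z": 0, "turn": 0},
    {"x": 0, "y": 0, "z": 0, "turn": 0},
    {"x": 0, "y": 0, "z": 0, "turn": 0}
  ]
}}

```text
clock: 2.85
tcp_pos: [0.5389, -0.2716, 0.0067]
tool_rot: [[0.997, -0.08, 0.002], [-0.08, -0.997, -0.001], [0.002, 0.001, -1.0]]
contact_force: [0.8, -0.1, 0.3]
width: 0.0853
```

```bash
python3 go.py .539 -.270 .003 -94.56; python3 - <<'E'
from h import *
for n in('side',):
    im,d=snapshot(n); cv2.imwrite(f'pics/{n}2.png',cv2.resize(im[60:220,180:420],None,fx=3,fy=3))
E
```

```text
t 2.85 tcp [ 0.5389 -0.2716  0.0067] yaw -94.58 w 0.08527986981330732 F [ 0.8 -0.1  0.3] tilt [ 0.0019 -0.0014 -1.    ] j6 60.566941284327186
shift [-0.     -0.0016  0.0037] turn -0.02
```

View pics/side2.png

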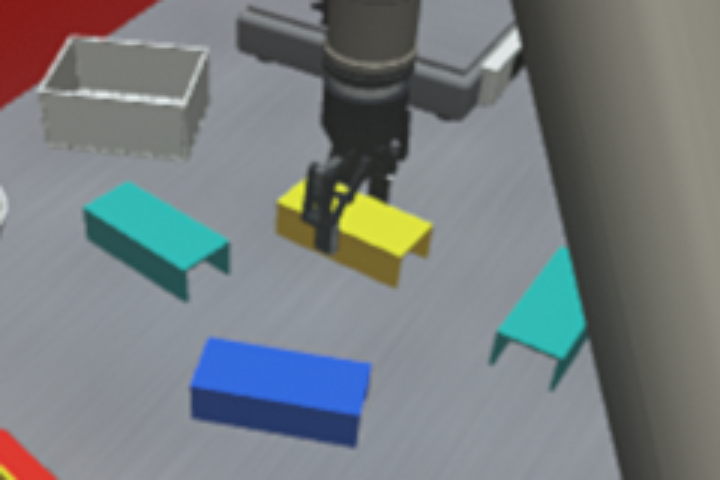

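The fingers straddle the yellow channel, with the near finger at (325,235) in the enlarged view, clear of everything else. Closing now.

{"fn": "drive_tool", "kwargs": {
  "commands": [
    {"x": 0, "y": 0, "z": 0, "turn": 0},
    {"x": 0, "y": 0, "z": 0, "turn": 0},
    {"x": 0, "y": 0, "z": 0, "turn": 0},
    {"x": 0, "y": 0, "z": 0, "turn": 0},
    {"x": 0, "y": 0, "z": 0, "turn": 0}
  ],
  "claw": 0.045,
  "squeeze": 40
}}

```text
clock: 3.52
tcp_pos: [0.5387, -0.271, 0.0059]
tool_rot: [[0.997, -0.079, 0.001], [-0.079, -0.997, -0.001], [0.001, 0.0, -1.0]]
contact_force: [-1.6, 0.8, 5.7]
width: 0.0594
```

{"fn": "drive_tool", "kwargs": {
  "commands": [
    {"x": 0, "y": 0, "z": 0, "turn": 0},
    {"x": 0, "y": 0, "z": -0.01, "turn": 0},
    {"x": 0, "y": 0, "z": -0.025, "turn": 0},
    {"x": 0, "y": 0, "z": -0.045, "turn": 0},
    {"x": 0, "y": 0, "z": -0.06, "turn": 0}
  ]
}}

```text
clock: 4.15
tcp_pos: [0.5387, -0.2711, 0.0669]
tool_rot: [[0.997, -0.079, 0.001], [-0.079, -0.997, -0.001], [0.001, 0.001, -1.0]]
contact_force: [-0.0, 0.4, -1.2]
width: 0.0595
```

```bash
python3 go.py .539 -.270 .2 -94.56; python3 - <<'E'
from h import *
for n in('side',):
    im,d=snapshot(n); cv2.imwrite(f'pics/{n}3.png',cv2.resize(im[60:220,180:420],None,fx=3,fy=3))
E
```

```text
t 4.15 tcp [ 0.5387 -0.2711  0.0669] yaw -94.56 w 0.05946911235979291 F [-0.   0.4 -1.2] tilt [ 1.1e-03 -8.0e-04 -1.0e+00] j6 60.570689769171324
shift [ 0.0003 -0.001  -0.1331] turn 0.0
```

View pics/side3.png

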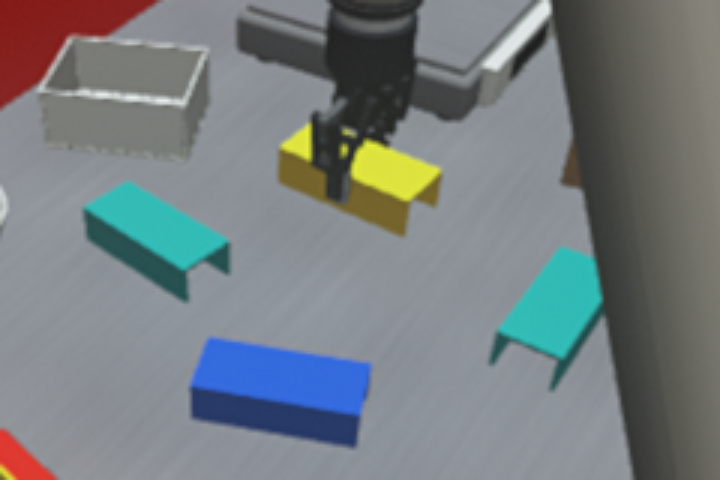

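Grasped: the opening is 59.5 mm and the channel hangs level at (360,180) in the enlarged view. Next I lift and carry it.

{"fn": "drive_tool", "kwargs": {
  "commands": [
    {"x": 0, "y": 0, "z": -0.03, "turn": 0},
    {"x": 0, "y": 0, "z": -0.06, "turn": 0},
    {"x": 0, "y": -0.02, "z": -0.085, "turn": 0},
    {"x": 0, "y": -0.055, "z": -0.1, "turn": 0},
    {"x": 0, "y": -0.095, "z": -0.1, "turn": 0}
  ]
}}

```text
clock: 4.82
tcp_pos: [0.5465, -0.1759, 0.1668]
tool_rot: [[0.997, -0.081, 0.003], [-0.081, -0.997, -0.001], [0.003, 0.001, -1.0]]
contact_force: [-0.1, 0.3, -2.5]
width: 0.0592
```

```bash
python3 go.py .5635 .2372 .165 -103.7
```

```text
t 4.83 tcp [ 0.5465 -0.1759  0.1668] yaw -94.62 w 0.0592307380408994 F [-0.1  0.3 -2.5] tilt [ 0.0028 -0.0013 -1.    ] j6 69.13812386429703
shift [-0.0164 -0.4131  0.0013] turn 9.08
```

{"fn": "drive_tool", "kwargs": {
  "commands": [
    {"x": -0.002, "y": -0.04, "z": 0, "turn": 1},
    {"x": -0.004, "y": -0.085, "z": 0, "turn": 2},
    {"x": -0.006, "y": -0.13, "z": 0, "turn": 3},
    {"x": -0.008, "y": -0.175, "z": 0, "turn": 4},
    {"x": -0.009, "y": -0.22, "z": 0, "turn": 5}
  ]
}}

```text
clock: 5.45
tcp_pos: [0.5542, 0.0453, 0.1654]
tool_rot: [[0.986, -0.167, -0.0], [-0.167, -0.986, -0.0], [-0.0, 0.0, -1.0]]
contact_force: [0.7, 0.3, -1.1]
width: 0.0596
```

```bash
python3 go.py .5635 .2372 .165 -103.7
```

```text
t 5.45 tcp [0.5542 0.0453 0.1654] yaw -99.59 w 0.05958227931675121 F [ 0.7  0.3 -1.1] tilt [-1.e-04 -1.e-04 -1.e+00] j6 96.37635862485503
shift [-0.0228 -0.1908  0.0003] turn 4.11
```

{"fn": "drive_tool", "kwargs": {
  "commands": [
    {"x": -0.005, "y": -0.045, "z": 0, "turn": 1},
    {"x": -0.01, "y": -0.09, "z": 0, "turn": 2},
    {"x": -0.016, "y": -0.135, "z": 0, "turn": 3},
    {"x": -0.021, "y": -0.17, "z": 0, "turn": 4},
    {"x": -0.0228, "y": -0.191, "z": 0, "turn": 4.1}
  ]
}}

```text
clock: 6.08
tcp_pos: [0.5633, 0.2376, 0.1651]
tool_rot: [[0.972, -0.235, -0.0], [-0.235, -0.972, -0.0], [-0.0, 0.0, -1.0]]
contact_force: [0.1, -0.8, -2.0]
width: 0.0597
```

{"fn": "drive_tool", "kwargs": {
  "commands": [
    {"x": 0, "y": 0, "z": 0.02, "turn": 0},
    {"x": 0, "y": 0, "z": 0.04, "turn": 0},
    {"x": 0, "y": 0, "z": 0.05, "turn": 0},
    {"x": 0, "y": 0, "z": 0.05, "turn": 0}
  ]
}}

```text
clock: 6.58
tcp_pos: [0.5635, 0.2354, 0.1147]
tool_rot: [[0.972, -0.237, -0.001], [-0.237, -0.972, -0.001], [-0.001, 0.001, -1.0]]
contact_force: [-0.1, 0.0, -1.1]
width: 0.0596
```

```bash
python3 go.py .5635 .2372 .025 -103.7; python3 - <<'E'
from h import *
im,d=snapshot('side'); cv2.imwrite('pics/side4.png',cv2.resize(im[100:340,60:320],None,fx=2.4,fy=2.4))
im,d=snapshot('top'); cv2.imwrite('pics/top4.png',cv2.resize(im[80:260,70:290],None,fx=3.2,fy=3.2)); np.save('top4.npy',d)
W=world('top',d); hsv=cv2.cvtColor(im,cv2.COLOR_BGR2HSV)
Y=(abs(hsv[...,0].astype(int)-29)<7)&(hsv[...,1]>120)&(d>0); v,u=np.mgrid[0:384,0:512]
P=W[Y&(u>90)&(u<260)&(v>90)&(v<260)]; Q=P[(P[:,2]>.1)]; print(len(Q),np.percentile(Q[:,2],[5,50,95]))
Q=Q[abs(Q[:,2]-np.median(Q[:,2]))<.012]
r=cv2.minAreaRect((Q[:,:2]*1000).astype(np.float32)); print(r)
# plane tilt
A=np.c_[Q[:,:2],np.ones(len(Q))]; print(np.linalg.lstsq(A,Q[:,2],rcond=None)[0])
E
```

```text
t 6.58 tcp [0.5635 0.2354 0.1147] yaw -103.68 w 0.05956679243582326 F [-0.1  0.  -1.1] tilt [-1.4e-03 -6.0e-04 -1.0e+00] j6 119.18657656962505
shift [-0.0003 -0.0018  0.0897] turn 0.02
783 [0.11915978 0.14944009 0.42053322]
((564.1206665039062, 234.86788940429688), (61.23006820678711, 139.0171661376953), 76.29845428466797)
[0.02403118 0.03662768 0.12716621]
```

View pics/side4.png

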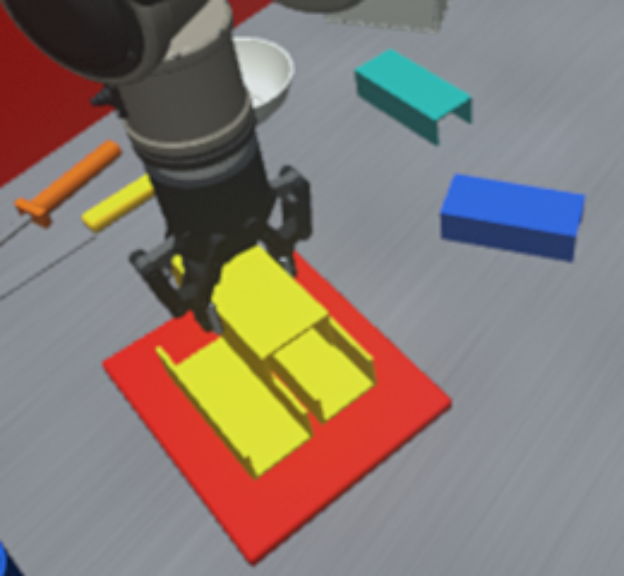

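View pics/top4.png

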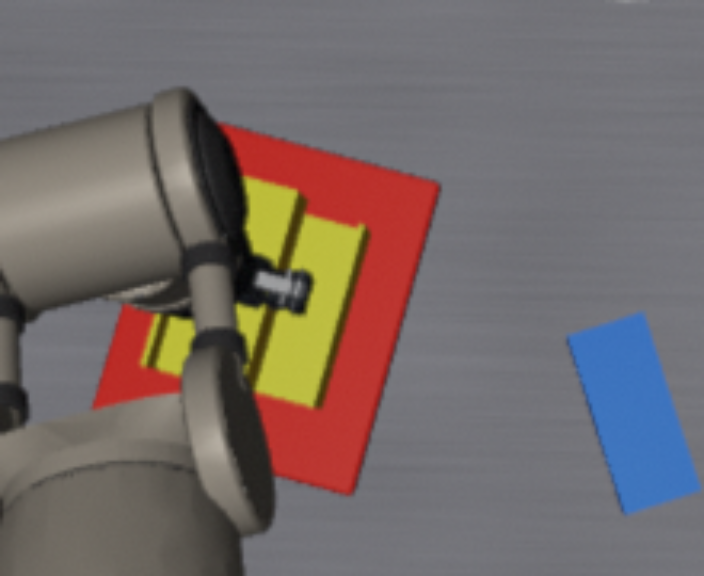

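The held channel measures (564,235) mm, 139×61 mm, and is parallel to the pair, which is centred at (563.5,237) mm. I'll shift it 2 mm and lower it slowly.

{"fn": "drive_tool", "kwargs": {
  "commands": [
    {"x": 0, "y": -0.002, "z": 0.015, "turn": 0},
    {"x": 0, "y": -0.002, "z": 0.03, "turn": 0},
    {"x": 0, "y": -0.002, "z": 0.042, "turn": 0},
    {"x": 0, "y": -0.002, "z": 0.052, "turn": 0},
    {"x": 0, "y": -0.002, "z": 0.06, "turn": 0}
  ]
}}

```text
clock: 7.3
tcp_pos: [0.5641, 0.2378, 0.0544]
tool_rot: [[0.972, -0.236, -0.0], [-0.236, -0.972, -0.0], [-0.0, 0.0, -1.0]]
contact_force: [-0.6, 0.0, -1.4]
width: 0.0596
```

```bash
python3 go.py .5635 .2372 .025 -103.7; python3 - <<'E'
from h import *
im,d=snapshot('side'); cv2.imwrite('pics/side5.png',cv2.resize(im[150:320,90:290],None,fx=3.4,fy=3.4,interpolation=cv2.INTER_CUBIC))
E
```

```text
t 7.3 tcp [0.5641 0.2378 0.0544] yaw -103.66 w 0.05961410176913242 F [-0.6  0.  -1.4] tilt [-5.e-04 -2.e-04 -1.e+00] j6 119.36042237977898
shift [-0.0004  0.0007  0.0294] turn 0.04
```

View pics/side5.png

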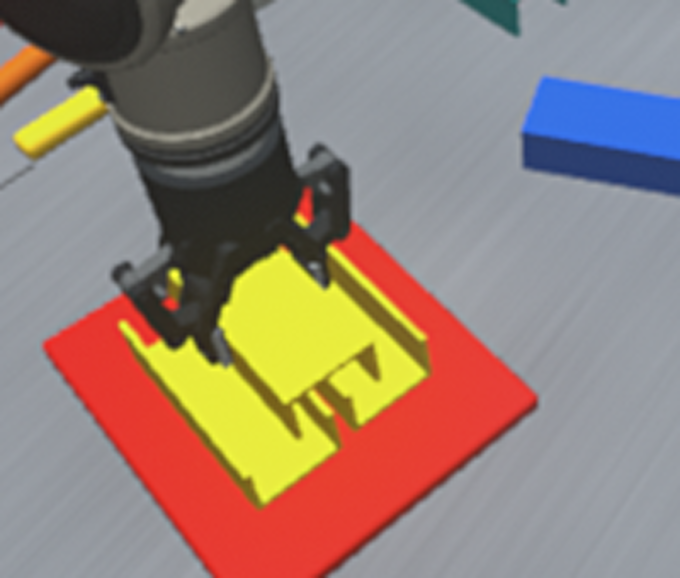

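The lower edges, at (298,435) and (375,375), are heading into their own troughs either side of the neighbouring walls. I continue slowly and watch the force.

{"fn": "drive_tool", "kwargs": {
  "commands": [
    {"x": 0, "y": 0, "z": 0.007, "turn": 0},
    {"x": 0, "y": 0, "z": 0.013, "turn": 0},
    {"x": 0, "y": 0, "z": 0.018, "turn": 0},
    {"x": 0, "y": 0, "z": 0.022, "turn": 0},
    {"x": 0, "y": 0, "z": 0.025, "turn": 0}
  ]
}}

```text
clock: 7.98
tcp_pos: [0.5642, 0.2379, 0.0301]
tool_rot: [[0.972, -0.236, 0.0], [-0.236, -0.972, -0.0], [0.0, 0.0, -1.0]]
contact_force: [-0.6, -0.1, -2.5]
width: 0.0596
```

{"fn": "drive_tool", "kwargs": {
  "commands": [
    {"x": 0, "y": 0, "z": 0.001, "turn": 0},
    {"x": 0, "y": 0, "z": 0.002, "turn": 0},
    {"x": 0, "y": 0, "z": 0.0025, "turn": 0},
    {"x": 0, "y": 0, "z": 0.003, "turn": 0}
  ]
}}

```text
clock: 8.48
tcp_pos: [0.5642, 0.2379, 0.0273]
tool_rot: [[0.972, -0.236, 0.0], [-0.236, -0.972, -0.0], [0.0, 0.0, -1.0]]
contact_force: [-0.1, -0.3, -1.8]
width: 0.0594
```

{"fn": "drive_tool", "kwargs": {
  "commands": [
    {"x": 0, "y": 0, "z": 0.0007, "turn": 0},
    {"x": 0, "y": 0, "z": 0.0014, "turn": 0},
    {"x": 0, "y": 0, "z": 0.002, "turn": 0}
  ]
}}

```text
clock: 8.85
tcp_pos: [0.5642, 0.2379, 0.0252]
tool_rot: [[0.972, -0.236, 0.0], [-0.236, -0.972, -0.0], [0.0, 0.0, -1.0]]
contact_force: [0.3, 0.1, -1.5]
width: 0.0598
```

```bash
python3 go.py .5635 .2372 .025 -103.7; python3 - <<'E'
from h import *
im,d=snapshot('side'); cv2.imwrite('pics/side6.png',cv2.resize(im[150:320,90:290],None,fx=3.4,fy=3.4,interpolation=cv2.INTER_CUBIC))
E
```

```text
t 8.85 tcp [0.5642 0.2379 0.0252] yaw -103.66 w 0.05983563196733187 F [ 0.3  0.1 -1.5] tilt [ 0.e+00 -1.e-04 -1.e+00] j6 119.36240753039422
shift [-0.0005  0.0008  0.0002] turn 0.04
```

View pics/side6.png

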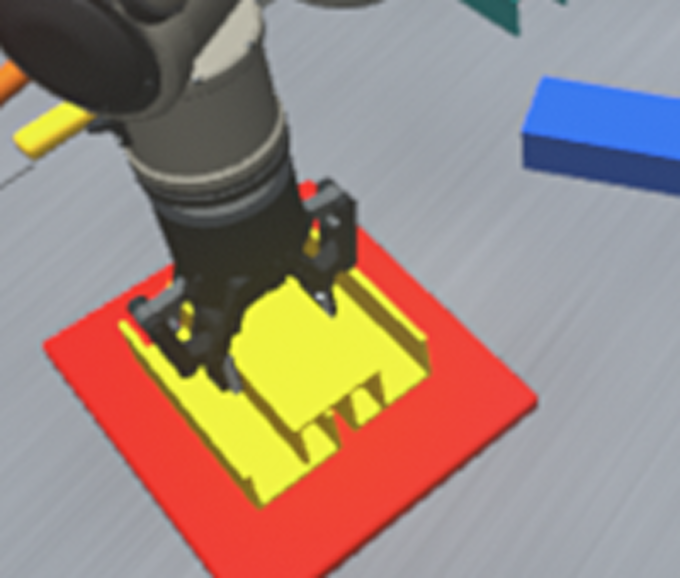

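{"fn": "drive_tool", "kwargs": {
  "commands": [
    {"x": 0, "y": 0, "z": 0.0006, "turn": 0},
    {"x": 0, "y": 0, "z": 0.0012, "turn": 0},
    {"x": 0, "y": 0, "z": 0.0012, "turn": 0}
  ]
}}

```text
clock: 9.28
tcp_pos: [0.5642, 0.2379, 0.0249]
tool_rot: [[0.972, -0.236, 0.0], [-0.236, -0.972, -0.0], [0.0, -0.0, -1.0]]
contact_force: [-2.1, -0.9, 4.5]
width: 0.0597
```

Contact at TCP z = 0.0249, where seating was predicted (0.025), with the force now pushing up. I open only to 72 mm to stay clear of the outer walls.

{"fn": "drive_tool", "kwargs": {
  "commands": [
    {"x": 0, "y": 0, "z": 0, "turn": 0},
    {"x": 0, "y": 0, "z": 0, "turn": 0},
    {"x": 0, "y": 0, "z": 0, "turn": 0},
    {"x": 0, "y": 0, "z": 0, "turn": 0}
  ],
  "claw": 0.072
}}

```text
clock: 9.78
tcp_pos: [0.5642, 0.2379, 0.024]
tool_rot: [[0.972, -0.236, -0.0], [-0.236, -0.972, -0.0], [-0.0, 0.0, -1.0]]
contact_force: [0.5, 0.0, 0.5]
width: 0.0722
```

```bash
python3 go.py .5635 .2372 .025 -103.7; python3 - <<'E'
from h import *
im,d=snapshot('side'); cv2.imwrite('pics/side7.png',cv2.resize(im[150:320,90:290],None,fx=3.4,fy=3.4,interpolation=cv2.INTER_CUBIC))
E
```

```text
t 9.78 tcp [0.5642 0.2379 0.024 ] yaw -103.66 w 0.07217432400676824 F [0.5 0.  0.5] tilt [-1.e-04 -1.e-04 -1.e+00] j6 119.36065243352252
shift [-0.0005  0.0008 -0.001 ] turn 0.04
```

View pics/side7.png

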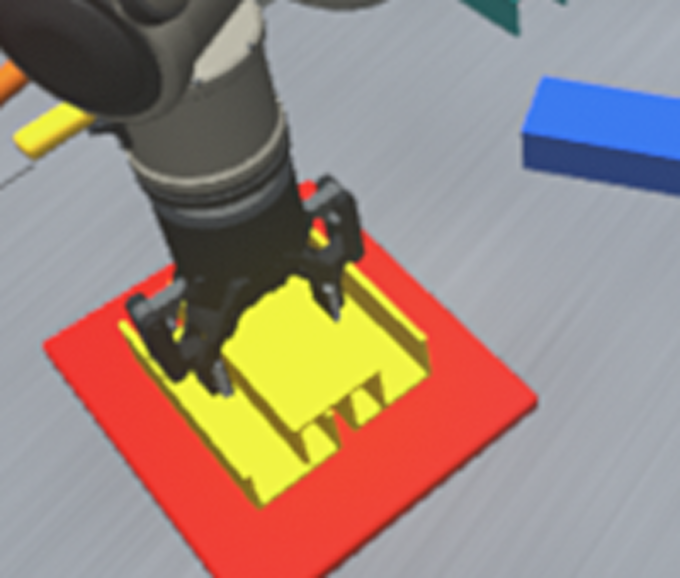

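The fingers at (220,385) and (335,300) are free of the channel and inside the troughs. Now straight up.

{"fn": "drive_tool", "kwargs": {
  "commands": [
    {"x": 0, "y": 0, "z": -0.01, "turn": 0},
    {"x": 0, "y": 0, "z": -0.025, "turn": 0},
    {"x": 0, "y": 0, "z": -0.05, "turn": 0},
    {"x": 0, "y": 0, "z": -0.09, "turn": 0},
    {"x": 0, "y": 0, "z": -0.13, "turn": 0}
  ]
}}

```text
clock: 10.45
tcp_pos: [0.5642, 0.2379, 0.1565]
tool_rot: [[0.972, -0.236, 0.001], [-0.236, -0.972, 0.0], [0.001, -0.0, -1.0]]
contact_force: [0.5, -0.3, -0.5]
width: 0.0721
```

{"fn": "drive_tool", "kwargs": {
  "commands": [
    {"x": 0, "y": 0.05, "z": -0.01, "turn": 0},
    {"x": 0, "y": 0.1, "z": -0.02, "turn": 0},
    {"x": 0, "y": 0.15, "z": -0.02, "turn": 0},
    {"x": 0, "y": 0.2, "z": -0.02, "turn": 0},
    {"x": 0, "y": 0.25, "z": -0.02, "turn": 0}
  ]
}}

```text
clock: 11.08
tcp_pos: [0.5049, -0.0065, 0.1756]
tool_rot: [[0.972, -0.236, 0.002], [-0.236, -0.972, -0.001], [0.002, -0.0, -1.0]]
contact_force: [1.0, 0.2, 0.4]
width: 0.0722
```

{"fn": "drive_tool", "kwargs": {
  "commands": [
    {"x": 0, "y": 0.04, "z": 0, "turn": 0},
    {"x": 0, "y": 0.08, "z": 0, "turn": 0},
    {"x": 0, "y": 0.1, "z": 0, "turn": 0},
    {"x": 0, "y": 0.1, "z": 0, "turn": 0}
  ]
}}

```text
clock: 11.58
tcp_pos: [0.4815, -0.1034, 0.1753]
tool_rot: [[0.971, -0.239, 0.002], [-0.239, -0.971, -0.001], [0.002, 0.0, -1.0]]
contact_force: [-0.3, 0.1, -1.1]
width: 0.0722
```

```bash
python3 - <<'E'
from h import *
o=observe(); print(o['clock'],o['tcp_pos'],np.abs(o['qd']).max(),o['contact_force'])
im,d=snapshot('side'); cv2.imwrite('pics/side8.png',cv2.resize(im[150:320,90:290],None,fx=3.4,fy=3.4,interpolation=cv2.INTER_CUBIC))
im,d=snapshot('top'); cv2.imwrite('pics/top8.png',cv2.resize(im[80:260,70:290],None,fx=3.2,fy=3.2))
W=world('top',d); hsv=cv2.cvtColor(im,cv2.COLOR_BGR2HSV)
Y=(abs(hsv[...,0].astype(int)-29)<7)&(hsv[...,1]>120)&(hsv[...,2]>60)&(d>0); v,u=np.mgrid[0:384,0:512]
P=W[Y&(u>90)&(u<220)&(v>110)&(v<250)]
a=np.radians(-13.7); ex=np.array([np.cos(a),np.sin(a)]); ey=np.array([-ex[1],ex[0]])
q=np.c_[(P[:,:2]-[.5635,.2372])@ex,(P[:,:2]-[.5635,.2372])@ey,P[:,2]]
print('all rect',cv2.minAreaRect((P[:,:2]*1000).astype(np.float32)))
T=q[(abs(q[:,1])<.033)&(q[:,2]>.05)]
print('top rect local',cv2.minAreaRect((T[:,:2]*1000).astype(np.float32)),np.percentile(T[:,2],[5,50,95]))
A=np.c_[T[:,:2],np.ones(len(T))]; print('plane',np.linalg.lstsq(A,T[:,2],rcond=None)[0].round(4))
E
```

```text
11.575 [ 0.48152333 -0.10344664  0.17525075] 2.277107876872928 [-0.32943887  0.11764424 -1.06914495]
all rect ((563.2783203125, 237.18209838867188), (131.50497436523438, 141.55029296875), 76.72968292236328)
top rect local ((-0.32518768310546875, -0.2246875762939453), (141.12168884277344, 61.433815002441406), 0.3742881417274475) [0.05584294 0.0591963  0.06248574]
plane [0.0004 0.0061 0.0592]
```

View pics/side8.png

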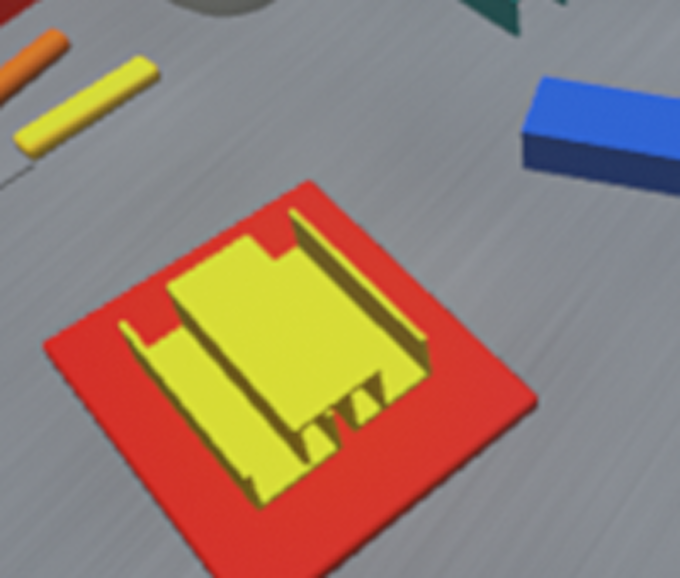

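View pics/top8.png

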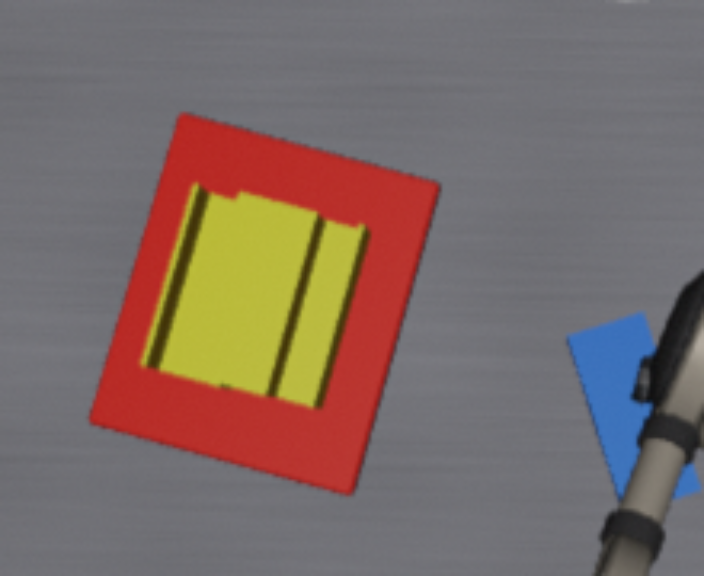

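The third channel is seated: its top is at 59.2 mm (59 expected), it is centred within 0.5 mm, and it is level and parallel. The pair has not moved. Handing in.

```bash
python3 -c "
from station import *
print(hand_in())"
```

```text
the job is handed in; nothing more can be done
None
```

The third yellow channel now sits open side down across the pair, with one wall standing in each of the two channels, and the job was handed in at about 11.7 s of the 38 s allowed. `hand_in()` gives no verdict, so what follows rests on my own last checks.

I gripped the channel across its width (fingers stopped at 59.5 mm), carried it over the board and lowered it until it touched at 4.5 N. That was at TCP z = 0.0249 m, where 0.025 m was expected. I then opened the fingers to 72 mm only, lifted straight up and moved clear.

- **Seating:** the web's top is at 59.2 mm, where 59 mm means fully seated.
- **Position:** it is within 0.5 mm of midway between the pair, both sideways and at the ends.
- **Angle:** it is parallel to the pair within about 0.4° and level within about 0.006 rad.
- **Other parts:** the pair's outline is where it was at the start, within about 0.3 mm. The blue channel looked undisturbed in the last pictures, though I did not measure it again.

No check failed. One side picture taken just before touchdown seemed to show a few millimetres of end offset, but the final depth measurement did not bear that out.

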